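# Unstack the pot lids and cover each pot

### The job

The four round lids are stacked on the worktop, the largest at the bottom. Take the stack apart from the top and put each lid on the pot of its own size, so that it sits flat with its flange all round on the rim and nothing is still held. Do not tip a lid over, and leave the pots and the open bowl standing where they are.

Things in the scene. Friction and masses are not known exactly. Their poses are not given: they have to be found in the camera images.
- lid_large: round steel lid, 136 across, lowest in the stack; loose, 70-260 g; sizes in mm. Origin: centre of its underside, z up. Hollow tapered skirt z 0-27 (outer dia. 106 at bottom, 118 at top), flat flange plate z 27-30, black knob dia. 24 on it, z 30-54: grip this. Stacked, the skirt stands on the flange of the lid below, around its knob (5 mm play): lift straight up. On its pot the skirt goes in with 4 mm play all round, flange on the rim.
- lid_medium: round steel lid, 114 across, 2nd from below in the stack; loose, 70-260 g; sizes in mm. Origin: centre of its underside, z up. Hollow tapered skirt z 0-27 (outer dia. 84 at bottom, 96 at top), flat flange plate z 27-30, black knob dia. 24 on it, z 30-54: grip this. Stacked, the skirt stands on the flange of the lid below, around its knob (5 mm play): lift straight up. On its pot the skirt goes in with 4 mm play all round, flange on the rim.
- lid_small: round steel lid, 92 across, 3rd from below in the stack; loose, 70-260 g; sizes in mm. Origin: centre of its underside, z up. Hollow tapered skirt z 0-27 (outer dia. 62 at bottom, 74 at top), flat flange plate z 27-30, black knob dia. 24 on it, z 30-54: grip this. Stacked, the skirt stands on the flange of the lid below, around its knob (5 mm play): lift straight up. On its pot the skirt goes in with 4 mm play all round, flange on the rim.
- lid_tiny: round steel lid, 70 across, top of the stack; loose, 70-260 g; sizes in mm. Origin: centre of its underside, z up. Hollow tapered skirt z 0-27 (outer dia. 40 at bottom, 52 at top), flat flange plate z 27-30, black knob dia. 24 on it, z 30-54: grip this. Stacked, the skirt stands on the flange of the lid below, around its knob (5 mm play): lift straight up. On its pot the skirt goes in with 4 mm play all round, flange on the rim.
- pot_large: the large open straight-sided round steel pot, 132 mm outer and 126 mm inner diameter, 90 mm high, empty, flat bottom 4 mm thick. Loose, about 0.9 kg. Origin at the centre of its underside, z up; the lid lid_large (136 mm across) belongs on it. With the lid seated, the lid's origin is 63 mm above this origin.
- pot_medium: the medium open straight-sided round steel pot, 110 mm outer and 104 mm inner diameter, 78 mm high, empty, flat bottom 4 mm thick. Loose, about 0.75 kg. Origin at the centre of its underside, z up; the lid lid_medium (114 mm across) belongs on it. With the lid seated, the lid's origin is 51 mm above this origin.
- pot_small: the small open straight-sided round steel pot, 88 mm outer and 82 mm inner diameter, 66 mm high, empty, flat bottom 4 mm thick. Loose, about 0.6 kg. Origin at the centre of its underside, z up; the lid lid_small (92 mm across) belongs on it. With the lid seated, the lid's origin is 39 mm above this origin.
- pot_tiny: the tiny open straight-sided round steel pot, 66 mm outer and 60 mm inner diameter, 54 mm high, empty, flat bottom 4 mm thick. Loose, about 0.45 kg. Origin at the centre of its underside, z up; the lid lid_tiny (70 mm across) belongs on it. With the lid seated, the lid's origin is 27 mm above this origin.
- bowl: a small shallow open steel bowl with sloping sides, 115 mm across the rim, 38 mm high, loose; no lid belongs on it. It only stands in the way: leave it alone. Origin at the centre of its underside.
- hung_ladle: a steel ladle hanging by its hook from the shelf over the back of the worktop, fixed; an obstacle only: keep arm and gripper clear of it and of the shelf, whose front edge is just behind it. Origin at the centre of the underside of its bowl (60 mm across, 34 mm deep); the handle rises from there to the shelf.
Not all that is in view belongs to the job. What is shaped like the lid_tiny but green is not meant.

How it is judged:
By the outcome, as a careful person would: the job done as asked, in the order asked, and still so for the second after the job is handed in, with the robot touching nothing.
It also fails if it takes over 104 s, if anything falls off the work surface, if the arm or the gripper's body presses on something with over 40 N, if the wrist force passes 120 N, or if a joint passes its speed limit or range.

### The arm

A 6-joint arm with a two-finger parallel gripper is mounted at the origin on a cart in front of the work surface, level with it; the furniture and walls round the work are solid. World frame = base frame: x ahead of the robot, y to its left, z up, the work surface at z = 0. Lengths are in mm, angles in rad, forces in N, time in s.
With the tool pointing down it reaches from about 350 to 975 mm from the base axis. Payload 7.1 kg.
Tool frame: the origin (TCP) lies between the finger pads; the fingertips stand 8 mm ahead of it and the grasp point (between the pads) lies 11 mm behind it; x points along the fingers, y is the direction in which the jaws open and shut, and the axes are right-handed (so a half turn about x gives the same grasp; the last joint's range is limited). The gripper opens to 88 mm and grips with 3 to 60 N. Pads are 20 mm wide; open, the fingers measure 115 mm over their backs; the gripper's body (75 mm by 178 mm) begins 61 mm behind the grasp point.
Start: joints at [-1.22, 0.423, 1.63, -0, 1.089, -0.019], TCP at [225.909, -582.726, 230.675] pointing down, gripper open.
Joint ranges: [-3, 3], [-0.9, 2.11], [0.09, 2.58], [-1.31, 4.45], [0.11, 2.69], [-2.54, 2.54]. Speed limits (rad/s): [2.39, 2.39, 3.01, 3.14, 3.14, 3.14].

### API

Orientations are given as a rotation vector (axis times angle).
In Python, from workcell import ctrl gives the robot as it stands.
- The arm moves only by the tool apply_moves, never from a script. Its argument "increments" is a list of rows, each an object with "gripper": the opening in per cent of the stroke, from 0 (shut) to 100 (fully open); "delta_pos": the shift along the tool's x, y, z in cm, a list of three; "dr": the turn, a rotation vector about the tool's x, y, z in rad, a list of three. In form: [{"gripper": gripper, "delta_pos": [dx, dy, dz], "dr": [ax, ay, az]}, ...]. A call has exactly 5 rows; each row shifts and turns the commanded pose from where the row before left it, along the tool's axes as they then stand; what a row does not reach is not made up. A row lasts 1/12 s, in which the tool goes at most 41.7 mm and 7.16 degrees, less where a joint would pass 70% of its speed; a pose out of reach is approached as far as the arm can. A call with a gripper value outside its range is refused whole. The fingers move at their own pace and stop on an object; the grip force is fixed at half the most. Time passes only in rows, so rows that do not move let the fingers close, or fill a call up. It gives the time, the measured TCP pose, the force and the opening at its end, in the units of the state.
- ctrl.get_obs(): the state, without advancing time (a new reading comes with each control period).
- ctrl.get_image(name): name is "side" or "top"; returns a dict with "img" (400x640x3 uint8, red, green, blue), "range_z" (400x640 float32, mm along the optical axis (not along the pixel's ray), 0 where there is no reading), "mtx" (3x3 intrinsics, pixels), "k1" (the pictures are not rectified: a ray, as slopes to the right and down, at radius r is drawn at 1 + k1 r^2 times it, then the intrinsics apply), "rvec" (rotation vector, rad) and "tvec" (3), from world to camera coordinates, as OpenCV has them. Camera axes: x right, y down, z forward; pixel columns grow to the right and rows downward; lengths in mm; the calibration is good to about 2 mm. A picture is of the moment at which its call begins.
- ctrl.close_job(): hands the job in, once; it reports no verdict.
The state is a dict: "t": time; "qpos": joint angles; "qvel": joint speeds; "joint_torque": joint torques, N m; "ee_pos": TCP position; "orientation": TCP orientation; "ft_force": force on the tool from outside, world axes, zero at the start; "moment": the same for the moment, N m; "width": finger opening in mm.
Only numpy, scipy, OpenCV 4.12 (cv2) and the standard library are available. Lean on these libraries where they do the work, as an engineer would, in place of code of your own. Each camera call takes 0.05 s, during which the arm holds its last target. There are 200 camera calls.

## Working session

There is one attempt and no reset: what is moved stays moved. The work goes in short steps, Python scripts to look and compute and a tool call to move; the robot and the scene stay as the last step left them, time stands still between calls to the robot, and variables do not carry over. Pictures are saved under pics/ and viewed, about 12 in all and at most 16, crops included, and the job is handed in when it is done.

Besides the shell and the picture viewer there is one more tool, called after "Request:" by a JSON object that holds its "method" and its "body". apply_moves: Moves the arm, as the interface text tells. Its arguments: {"type":"object","properties":{"increments":{"type":"array","items":{"type":"object","properties":{"gripper":{"type":"number"},"delta_pos":{"type":"array","items":{"type":"number"}},"dr":{"type":"array","items":{"type":"number"}}}}}},"required":["increments"]}

```bash
mkdir -p pics; cat > h.py <<'E'
import numpy as np,cv2
from workcell import ctrl
def cap(n):
    d=ctrl.get_image(n); np.savez(''+n+'.npz',**{k:np.array(v) for k,v in d.items()}); return d
def cloud(d):
    h,w=d['range_z'].shape; K=np.array(d['mtx']); u,v=np.meshgrid(np.arange(w),np.arange(h))
    xd=(u-K[0,2])/K[0,0]; yd=(v-K[1,2])/K[1,1]; x,y=xd.copy(),yd.copy()
    for _ in range(20):
        s=1+float(d['k1'])*(x*x+y*y); x=xd/s;y=yd/s
    z=d['range_z']; P=np.stack([x*z,y*z,z],-1); R=cv2.Rodrigues(np.array(d['rvec'],float))[0]
    W=(P-np.array(d['tvec']).reshape(3))@R; W[z<=0]=np.nan; return W
def save(d,n,crop=None,s=1):
    im=d['img'][:,:,::-1]
    if crop: a,b,c,e=crop; im=im[b:e,a:c]
    cv2.imwrite('pics/'+n,cv2.resize(im,None,fx=s,fy=s,interpolation=cv2.INTER_CUBIC))
E
python3 - <<'E'
from h import *
for n in('top','side'):
    d=cap(n); save(d,n+'0.png'); print(n,d['mtx'],d['k1'],d['rvec'],d['tvec'])
    R=cv2.Rodrigues(np.array(d['rvec'],float))[0]; print(-R.T@np.array(d['tvec']).reshape(3))
print(ctrl.get_obs())
E
```

```text
top [[491.54835513   0.         313.45927025]
 [  0.         491.54835513 199.36632887]
 [  0.           0.           1.        ]] -0.005516470897100465 [ 2.16897797 -2.14316035  0.11370177] [  94.07432664  526.97852572 1688.96064317]
[ 325.94375793   80.0003531  1739.6853192 ]
side [[501.53132414   0.         316.88897322]
 [  0.         501.53132414 199.75624262]
 [  0.           0.           1.        ]] 0.020908925732842806 [ 0.03478915 -2.79086189  1.37849807] [ 501.64449365   81.9038214  1696.76795736]
[ 441.53886216 1313.10251181 1103.71289826]
{'t': 0.1, 'qpos': array([-1.22001150e+00,  4.23768245e-01,  1.63060778e+00, -1.87869320e-05,
        1.08862692e+00, -1.89592907e-02]), 'qvel': array([ 0.00156415, -0.0032276 , -0.00273545,  0.0010842 , -0.00274482,
       -0.0013023 ]), 'joint_torque': array([-8.72647906e-04, -5.45613599e+01, -2.74327523e+01,  6.44619204e-02,
        1.88183994e-02, -2.61516522e-05]), 'ee_pos': array([ 225.73151556, -582.27556959,  229.97932557]), 'orientation': array([ 2.01982043,  0.37920486, -2.02033282]), 'ft_force': array([ 0.56748085, -0.04322865, -0.51936409]), 'moment': array([-0.00047269,  0.01343348, -0.00759019]), 'width': 87.88181174839487}
```

View pics/top0.png

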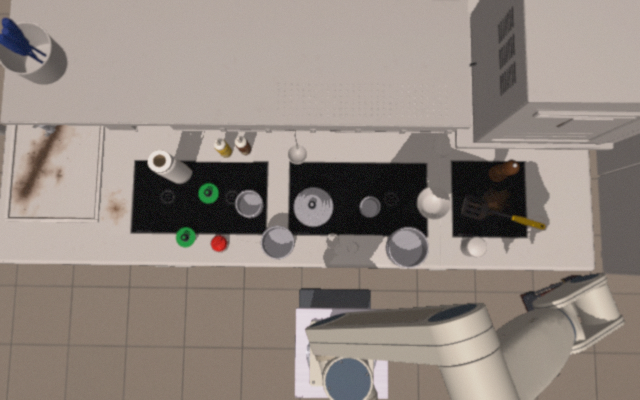

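View pics/side0.png

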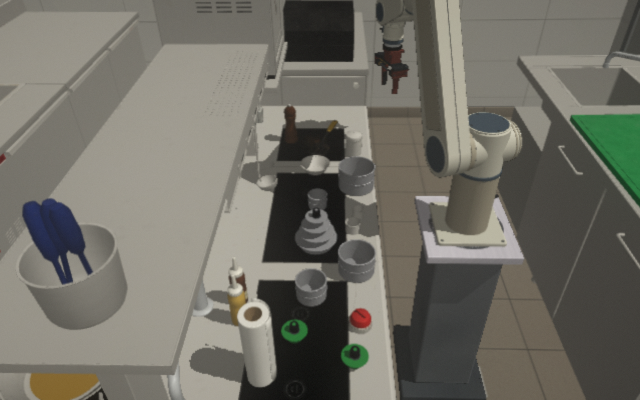

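Top view: the stack is at (313,207). The pots are large (407,247), medium (277,242), small (250,203) and tiny (370,206). The bowl is at (433,202) and the ladle at (297,155). The side view agrees. Next I'll fit the positions from depth.

```bash
cat >> h.py <<'E'
from scipy.optimize import least_squares
def load(n):
    z=np.load(''+n+'.npz'); return {k:z[k] for k in z.files}
def ring(W,c,r,zlo,zhi,ri,ro):
    # points in the height band, near the annulus; robust circle centre with radius fixed at mid of (ri,ro)
    P=W.reshape(-1,3); P=P[np.isfinite(P[:,0])]
    P=P[(P[:,2]>zlo)&(P[:,2]<zhi)&(np.hypot(*(P[:,:2]-c).T)<r)]
    def f(p):
        d=np.hypot(P[:,0]-p[0],P[:,1]-p[1]); return np.maximum(d-ro,0)+np.minimum(d-ri,0)
    s=least_squares(f,c,loss='soft_l1'); return s.x.round(1),len(P),P[:,2].mean().round(1) if len(P) else None,np.abs(s.fun).mean().round(2)
E
python3 - <<'E'
from h import *
px={'L':(407,247),'M':(277,242),'S':(250,203),'T':(370,206),'stack':(313,207),'bowl':(433,202),'ladle':(297,155)}
W={n:cloud(load(n)) for n in('top','side')}
spec={'L':(90,63,66),'M':(78,52,55),'S':(66,41,44),'T':(54,30,33)}
for k,(u,v) in px.items():
    p=W['top'][v,u]; print(k,p.round(0))
    if k in spec:
        h,ri,ro=spec[k]
        for n in W: print('  ',n,ring(W[n],p[:2],ro+25,h-7,h+7,ri,ro))
c=W['top'][207,313][:2]
# stack: knob & flange tops
for n in W:
    P=W[n].reshape(-1,3); P=P[np.isfinite(P[:,0])]; P=P[np.hypot(*(P[:,:2]-c).T)<85]
    print(n,np.histogram(P[:,2],np.arange(0,150,6)))
    for z in (57,84,111,135):
        Q=P[abs(P[:,2]-z)<5]; 
        if len(Q): print(z,len(Q),((Q.min(0)+Q.max(0))/2).round(1),(Q.max(0)-Q.min(0)).round(1))
E
```

```text
L [ 364. -229.    8.]
   top (array([ 361.6, -218.3]), 168, np.float64(89.7), np.float64(0.23))
   side (array([ 365.3, -215.4]), 180, np.float64(88.5), np.float64(1.19))
M [377. 228.  -2.]
   top (array([374. , 221.2]), 128, np.float64(76.7), np.float64(0.19))
   side (array([376.9, 224.3]), 212, np.float64(76.7), np.float64(0.72))
S [514. 327.   1.]
   top (array([506.1, 323.6]), 105, np.float64(65.1), np.float64(0.23))
   side (array([509.1, 327.1]), 198, np.float64(64.9), np.float64(0.58))
T [ 508. -100.    2.]
   top (array([501.3, -95. ]), 73, np.float64(53.0), np.float64(0.24))
   side (array([504.8, -90.9]), 100, np.float64(53.0), np.float64(1.12))
stack [488. 100. 139.]
bowl [ 525. -323.    3.]
ladle [637. 150. 253.]
top (array([260,  56,   4,  36, 148, 123,  13,   2,  28, 142,  86,  10,   2,
        30, 112,  84,   5,   2,  44, 174,  77,   4,  12,  22]), array([  0,   6,  12,  18,  24,  30,  36,  42,  48,  54,  60,  66,  72,
        78,  84,  90,  96, 102, 108, 114, 120, 126, 132, 138, 144]))
57 210 [498.2 104.9  57.4] [108.2 110.4   9.2]
84 115 [500.5 106.2  84.2] [89.  91.6  9.6]
111 103 [497.3 105.7 111.9] [67.1 63.4  8.1]
135 21 [496.4 105.3 136.8] [23.  22.9  6.4]
side (array([336,  36,  18,   4, 150, 200,  30,  12,   7, 154, 161,  18,  16,
         5, 127, 134,  17,   9,   4, 113,  90,  11,  12,  18]), array([  0,   6,  12,  18,  24,  30,  36,  42,  48,  54,  60,  66,  72,
        78,  84,  90,  96, 102, 108, 114, 120, 126, 132, 138, 144]))
57 253 [502.  118.5  57.5] [111.4  93.3   8.9]
84 93 [503.3 114.   84. ] [88.7 73.7  9.9]
111 13 [501.2 110.1 111.3] [52.5 49.9  9.3]
135 20 [500.4 109.  135. ] [21.7 26.4  9.4]
```

```bash
cat >> h.py <<'E'
def go(x,y,z,yaw=0):
    """needed turn (tool) and shift in tool axes, cm, from measured pose; yaw=0: jaws along world y"""
    o=ctrl.get_obs(); R=cv2.Rodrigues(o['orientation'])[0]
    c,s=np.cos(yaw),np.sin(yaw)
    T=min((np.array([[0,-s*g,c*g],[0,c*g,s*g],[-1,0,0]]) for g in(1,-1)),key=lambda T:np.linalg.norm(cv2.Rodrigues(R.T@T)[0]))
    d=np.array([x,y,z])-o['ee_pos']
    print('t',round(o['t'],2),'pos',o['ee_pos'].round(1),'w',round(o['width'],1),'F',o['ft_force'].round(1),'q',o['qpos'].round(2))
    print('turn',cv2.Rodrigues(R.T@T)[0].ravel().round(4),'shift now',(R.T@d/10).round(3),'after turn',(T.T@d/10).round(3))
    return o
E
python3 -c "
from h import *
o=go(498,107,230); print(cv2.Rodrigues(o['orientation'])[0].round(3))"
```

```text
t 0.1 pos [ 225.7 -582.3  230. ] w 87.9 F [ 0.6 -0.  -0.5] q [-1.22  0.42  1.63 -0.    1.09 -0.02]
turn [3.698e-01 3.000e-04 1.400e-03] shift now [  0.075 -54.43  -50.296] after turn [-2.0000e-03 -6.8928e+01 -2.7227e+01]
[[-0.001  0.361 -0.932]
 [ 0.001 -0.932 -0.361]
 [-1.    -0.001 -0.   ]]
```

Request:
{"method": "apply_moves", "body": {"increments": [{"gripper": 60, "delta_pos": [0, 0, 0], "dr": [0.074, 0, 0]}, {"gripper": 60, "delta_pos": [0, 0, 0], "dr": [0.074, 0, 0]}, {"gripper": 60, "delta_pos": [0, 0, 0], "dr": [0.074, 0, 0]}, {"gripper": 60, "delta_pos": [0, 0, 0], "dr": [0.074, 0, 0]}, {"gripper": 60, "delta_pos": [0, 0, 0], "dr": [0.074, 0, 0]}]}}

```text
t: 0.52
ee_pos: [225.8, -582.4, 230.2]
orientation: [-2.219, 0.003, 2.219]
ft_force: [1.0, 0.2, 0.7]
width: 57.7
```

Request:
{"method": "apply_moves", "body": {"increments": [{"gripper": 60, "delta_pos": [0, -3.4, -1.35], "dr": [0, 0, 0]}, {"gripper": 60, "delta_pos": [0, -3.4, -1.35], "dr": [0, 0, 0]}, {"gripper": 60, "delta_pos": [0, -3.4, -1.35], "dr": [0, 0, 0]}, {"gripper": 60, "delta_pos": [0, -3.4, -1.35], "dr": [0, 0, 0]}, {"gripper": 60, "delta_pos": [0, -3.4, -1.35], "dr": [0, 0, 0]}]}}

```text
t: 0.93
ee_pos: [293.5, -410.9, 230.3]
orientation: [-2.22, 0.0, 2.221]
ft_force: [0.3, 0.7, 0.0]
width: 52.8
```

Request:
{"method": "apply_moves", "body": {"increments": [{"gripper": 60, "delta_pos": [0, -3.4, -1.35], "dr": [0, 0, 0]}, {"gripper": 60, "delta_pos": [0, -3.4, -1.35], "dr": [0, 0, 0]}, {"gripper": 60, "delta_pos": [0, -3.4, -1.35], "dr": [0, 0, 0]}, {"gripper": 60, "delta_pos": [0, -3.4, -1.35], "dr": [0, 0, 0]}, {"gripper": 60, "delta_pos": [0, -3.4, -1.35], "dr": [0, 0, 0]}]}}

```text
t: 1.35
ee_pos: [361.0, -241.0, 230.6]
orientation: [-2.221, 0.0, 2.221]
ft_force: [0.0, -0.3, -0.1]
width: 52.7
```

Request:
{"method": "apply_moves", "body": {"increments": [{"gripper": 60, "delta_pos": [0, -3.4, -1.35], "dr": [0, 0, 0]}, {"gripper": 60, "delta_pos": [0, -3.4, -1.35], "dr": [0, 0, 0]}, {"gripper": 60, "delta_pos": [0, -3.4, -1.35], "dr": [0, 0, 0]}, {"gripper": 60, "delta_pos": [0, -3.4, -1.35], "dr": [0, 0, 0]}, {"gripper": 60, "delta_pos": [0, -3.4, -1.35], "dr": [0, 0, 0]}]}}

```text
t: 1.77
ee_pos: [428.6, -70.9, 230.7]
orientation: [-2.221, 0.0, 2.221]
ft_force: [0.7, -0.6, -0.5]
width: 52.5
```

Request:
{"method": "apply_moves", "body": {"increments": [{"gripper": 60, "delta_pos": [0, -3.4, -1.35], "dr": [0, 0, 0]}, {"gripper": 60, "delta_pos": [0, -3.4, -1.35], "dr": [0, 0, 0]}, {"gripper": 60, "delta_pos": [0, -3.4, -1.35], "dr": [0, 0, 0]}, {"gripper": 60, "delta_pos": [0, -3.4, -1.35], "dr": [0, 0, 0]}, {"gripper": 60, "delta_pos": [0, 0, 0], "dr": [0, 0, 0]}]}}

```text
t: 2.18
ee_pos: [484.6, 67.9, 230.8]
orientation: [2.222, 0.006, -2.218]
ft_force: [-0.1, -0.5, -1.1]
width: 52.5
```

```bash
python3 -c "
from h import *
go(498,107,122)
for n in ('top','side'): save(cap(n),n+'1.png',(230,120,430,270) if n=='top' else (220,120,420,270),4)"
```

```text
t 2.18 pos [484.6  67.9 230.8] w 52.5 F [-0.1 -0.5 -1.1] q [0.11 0.22 1.92 0.   0.99 1.68]
turn [ 0.0037 -0.0019  0.0015] shift now [10.889 -3.888 -1.331] after turn [10.88  -3.909 -1.337]
```

View pics/side1.png

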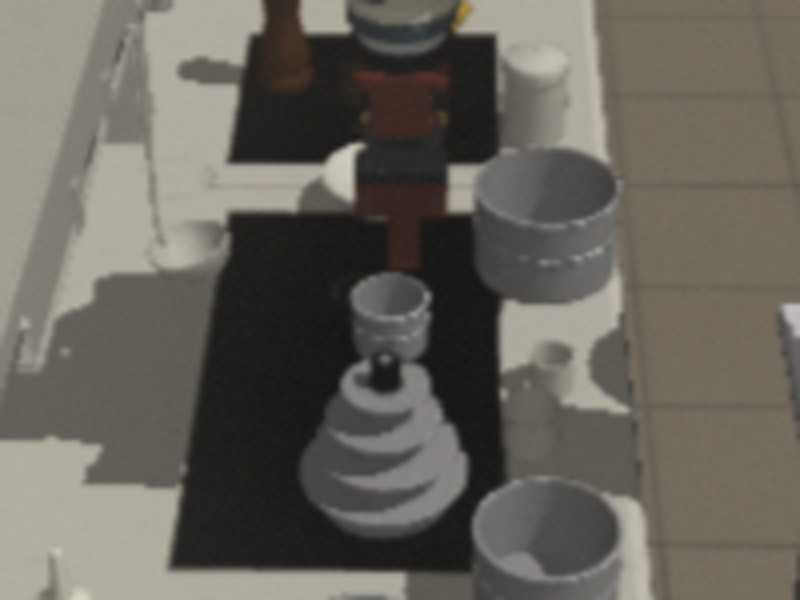

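```bash
python3 -c "
from h import *
W=cloud(load('side'))
for z,ri,ro in((30,48,68),(60,37,57),(90,26,46),(120,13,35),(143,0,12)): print(z,ring(W,np.array([500.,108]),ro+10,z-3,z+3,ri,ro))
"
```

```text
30 (array([503.3, 101.3]), 249, np.float64(30.2), np.float64(0.37))
60 (array([502. , 103.2]), 248, np.float64(60.1), np.float64(0.58))
90 (array([502. , 104.4]), 204, np.float64(89.9), np.float64(0.62))
120 (array([500.2, 106.9]), 157, np.float64(119.8), np.float64(0.11))
143 (array([500.4, 109.7]), 30, np.float64(143.1), np.float64(0.09))
```

Request:
{"method": "apply_moves", "body": {"increments": [{"gripper": 60, "delta_pos": [0, -2.0, -0.7], "dr": [0, 0, 0]}, {"gripper": 60, "delta_pos": [0, -1.9, -0.65], "dr": [0, 0, 0]}, {"gripper": 60, "delta_pos": [2, 0, 0], "dr": [0, 0, 0]}, {"gripper": 60, "delta_pos": [2, 0, 0], "dr": [0, 0, 0]}, {"gripper": 60, "delta_pos": [0, 0, 0], "dr": [0, 0, 0]}]}}

```text
t: 2.7
ee_pos: [493.3, 100.7, 187.6]
orientation: [2.214, -0.003, -2.228]
ft_force: [-0.6, -0.7, -0.3]
width: 52.7
```

```bash
python3 -c "
from h import *
go(498,107,131)"
```

```text
t 2.7 pos [493.3 100.7 187.6] w 52.7 F [-0.6 -0.7 -0.3] q [ 0.18  0.31  1.93 -0.    0.91  1.75]
turn [-0.0012  0.0062 -0.0014] shift now [ 5.659 -0.642 -0.504] after turn [ 5.663 -0.634 -0.469]
```

Request:
{"method": "apply_moves", "body": {"increments": [{"gripper": 60, "delta_pos": [0, -0.64, -0.48], "dr": [0, 0.006, 0]}, {"gripper": 60, "delta_pos": [0, 0, 0], "dr": [0, 0, 0]}, {"gripper": 60, "delta_pos": [2, 0, 0], "dr": [0, 0, 0]}, {"gripper": 60, "delta_pos": [2, 0, 0], "dr": [0, 0, 0]}, {"gripper": 60, "delta_pos": [0, 0, 0], "dr": [0, 0, 0]}]}}

```text
t: 3.12
ee_pos: [499.9, 108.1, 149.2]
orientation: [-2.225, 0.001, 2.218]
ft_force: [0.3, -0.2, -0.4]
width: 52.2
```

```bash
python3 -c "
from h import *
go(498.4,107.3,131)"
```

```text
t 3.12 pos [499.9 108.1 149.2] w 52.2 F [ 0.3 -0.2 -0.4] q [ 0.19  0.38  1.94 -0.    0.82  1.76]
turn [-0.0007 -0.0031 -0.0006] shift now [1.824 0.074 0.159] after turn [1.824 0.075 0.154]
```

Request:
{"method": "apply_moves", "body": {"increments": [{"gripper": 60, "delta_pos": [0.9, 0.07, 0.15], "dr": [0, 0, 0]}, {"gripper": 60, "delta_pos": [0.9, 0, 0], "dr": [0, 0, 0]}, {"gripper": 60, "delta_pos": [0, 0, 0], "dr": [0, 0, 0]}, {"gripper": 60, "delta_pos": [0, 0, 0], "dr": [0, 0, 0]}, {"gripper": 60, "delta_pos": [0, 0, 0], "dr": [0, 0, 0]}]}}

```text
t: 3.53
ee_pos: [500.1, 108.0, 133.2]
orientation: [-2.229, 0.0, 2.214]
ft_force: [0.9, 0.2, 0.8]
width: 52.9
```

```bash
python3 -c "
from h import *
go(498.4,107.3,131); save(cap('side'),'side2.png',(270,150,370,250),6)"
```

```text
t 3.53 pos [500.1 108.  133.2] w 52.9 F [0.9 0.2 0.8] q [ 0.19  0.4   1.95 -0.    0.78  1.76]
turn [-0.0002 -0.0068  0.0002] shift now [0.218 0.067 0.174] after turn [0.219 0.067 0.173]
```

View pics/side2.png

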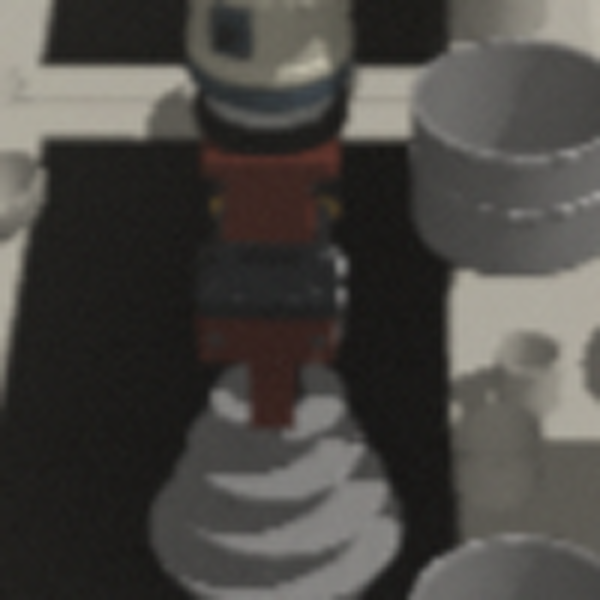

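The finger straddles the knob, at about (273,395) against a lid centre of about (280,400). I'll correct that small offset, close and lift.

Request:
{"method": "apply_moves", "body": {"increments": [{"gripper": 60, "delta_pos": [0.15, 0.05, 0.2], "dr": [0, -0.006, 0]}, {"gripper": 60, "delta_pos": [0, 0, 0], "dr": [0, 0, 0]}, {"gripper": 10, "delta_pos": [0, 0, 0], "dr": [0, 0, 0]}, {"gripper": 10, "delta_pos": [0, 0, 0], "dr": [0, 0, 0]}, {"gripper": 10, "delta_pos": [0, 0, 0], "dr": [0, 0, 0]}]}}

```text
t: 4.0
ee_pos: [497.8, 107.4, 131.2]
orientation: [-2.221, 0.0, 2.221]
ft_force: [-0.2, 0.2, -0.0]
width: 36.6
```

Request:
{"method": "apply_moves", "body": {"increments": [{"gripper": 10, "delta_pos": [0, 0, 0], "dr": [0, 0, 0]}, {"gripper": 10, "delta_pos": [0, 0, 0], "dr": [0, 0, 0]}, {"gripper": 10, "delta_pos": [-1, 0, 0], "dr": [0, 0, 0]}, {"gripper": 10, "delta_pos": [-2, 0, 0], "dr": [0, 0, 0]}, {"gripper": 10, "delta_pos": [-2, 0, 0], "dr": [0, 0, 0]}]}}

```text
t: 4.42
ee_pos: [497.0, 107.3, 181.6]
orientation: [2.219, -0.001, -2.224]
ft_force: [0.3, 0.3, 0.1]
width: 23.3
```

```bash
python3 -c "
from h import *
go(503,-93,200)"
```

```text
t 4.42 pos [497.  107.3 181.6] w 23.3 F [0.3 0.3 0.1] q [ 0.19  0.32  1.92 -0.    0.9   1.76]
turn [-0.0002  0.0021 -0.0004] shift now [-1.831 20.029 -0.598] after turn [-1.838 20.029 -0.599]
```

Request:
{"method": "apply_moves", "body": {"increments": [{"gripper": 10, "delta_pos": [-1, 3.3, -0.1], "dr": [0, 0, 0]}, {"gripper": 10, "delta_pos": [-0.8, 3.4, -0.1], "dr": [0, 0, 0]}, {"gripper": 10, "delta_pos": [0, 3.3, -0.1], "dr": [0, 0, 0]}, {"gripper": 10, "delta_pos": [0, 3.4, -0.1], "dr": [0, 0, 0]}, {"gripper": 10, "delta_pos": [0, 3.3, -0.1], "dr": [0, 0, 0]}]}}

```text
t: 4.83
ee_pos: [502.6, -61.1, 200.2]
orientation: [2.222, 0.0, -2.22]
ft_force: [0.4, -0.4, -0.6]
width: 23.1
```

Request:
{"method": "apply_moves", "body": {"increments": [{"gripper": 10, "delta_pos": [1, 3.3, -0.1], "dr": [0, 0, 0]}, {"gripper": 10, "delta_pos": [2, 0, 0], "dr": [0, 0, 0]}, {"gripper": 10, "delta_pos": [2, 0, 0], "dr": [0, 0, 0]}, {"gripper": 10, "delta_pos": [2, 0, 0], "dr": [0, 0, 0]}, {"gripper": 10, "delta_pos": [0, 0, 0], "dr": [0, 0, 0]}]}}

```text
t: 5.25
ee_pos: [501.4, -92.5, 126.7]
orientation: [-2.214, -0.0, 2.226]
ft_force: [-1.0, -0.7, -1.0]
width: 23.4
```

```bash
python3 -c "
from h import *
o=go(503,-93,116); e=o['ee_pos']
T=cloud(cap('top'));save(load('top'),'top3.png',(230,130,450,270),3.5)
S=cloud(cap('side'));save(load('side'),'side3.png',(260,140,380,240),6)
zf=e[2]-11
for n,W in(('top',T),('side',S)): print(n,'lid flange',ring(W,e[:2],45,zf-5,zf+4,13,35),'pot',ring(W,np.array([503.,-93]),50,47,60,30,33))
for z,ri,ro in((30,48,68),(60,37,57),(90,13,46),(114,0,12)):
  print(z,*[ring(W,np.array([499.,107]),ro+10,z-4,z+4,ri,ro) for W in (T,S)])
"
```

```text
t 5.25 pos [501.4 -92.5 126.7] w 23.4 F [-1.  -0.7 -1. ] q [-0.21  0.41  1.95  0.    0.78  1.37]
turn [-0.001   0.0054  0.0012] shift now [ 1.069  0.05  -0.166] after turn [ 1.07   0.049 -0.161]
top lid flange (array([501.4, -92.5]), 0, None, np.float64(nan)) pot (array([503., -93.]), 0, None, np.float64(nan))
side lid flange (array([505. , -91.4]), 130, np.float64(116.4), np.float64(0.15)) pot (array([505.1, -91.6]), 87, np.float64(52.5), np.float64(0.91))
30 (array([500.7, 102.5]), 219, np.float64(29.6), np.float64(0.0)) (array([503.4, 100.6]), 307, np.float64(30.0), np.float64(0.45))
60 (array([497.7, 105. ]), 179, np.float64(59.4), np.float64(0.0)) (array([502.4, 104.4]), 281, np.float64(60.1), np.float64(0.55))
90 (array([500.9, 106. ]), 334, np.float64(89.5), np.float64(0.0)) (array([503. , 107.4]), 350, np.float64(89.9), np.float64(0.12))
114 (array([499.8, 108. ]), 23, np.float64(113.5), np.float64(0.0)) (array([503.6, 110.1]), 31, np.float64(113.9), np.float64(0.29))h.py:25: RuntimeWarning: Mean of empty slice.
  s=least_squares(f,c,loss='soft_l1'); return s.x.round(1),len(P),P[:,2].mean().round(1) if len(P) else None,np.abs(s.fun).mean().round(2)
  ret = ret.dtype.type(ret / rcount)
```

View pics/side3.png

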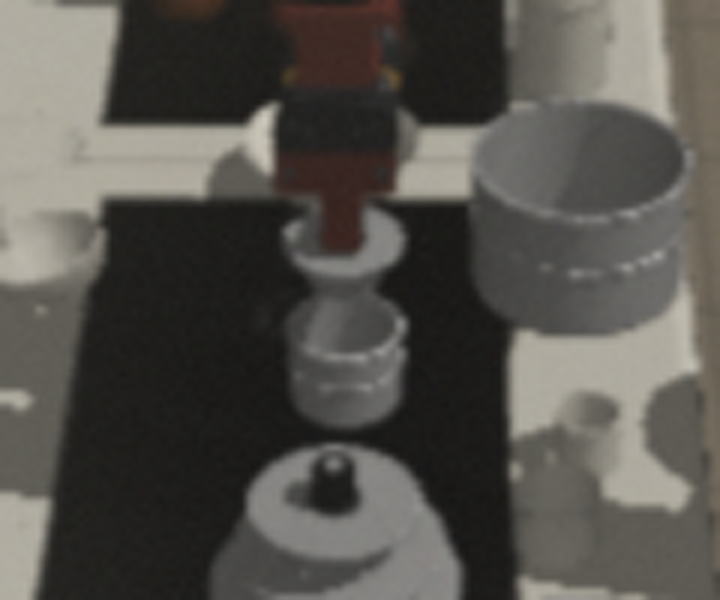

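The held lid's flange lines up with the pot in the side view: (505.0,-91.4) against (505.1,-91.6). I'll go straight down.

Request:
{"method": "apply_moves", "body": {"increments": [{"gripper": 10, "delta_pos": [1.5, 0, 0], "dr": [0, 0.005, 0]}, {"gripper": 10, "delta_pos": [1.5, 0, 0], "dr": [0, 0, 0]}, {"gripper": 10, "delta_pos": [1.2, 0, 0], "dr": [0, 0, 0]}, {"gripper": 10, "delta_pos": [0.8, 0, 0], "dr": [0, 0, 0]}, {"gripper": 10, "delta_pos": [0.5, 0, 0], "dr": [0, 0, 0]}]}}

```text
t: 5.77
ee_pos: [504.5, -92.5, 74.7]
orientation: [2.228, 0.0, -2.214]
ft_force: [-0.3, -1.1, -0.7]
width: 23.3
```

```bash
python3 -c "
from h import *
go(501.4,-92.5,68)
"
```

```text
t 5.77 pos [504.5 -92.5  74.7] w 23.3 F [-0.3 -1.1 -0.7] q [-0.21  0.5   1.97  0.    0.66  1.36]
turn [ 0.0002 -0.0061 -0.0002] shift now [0.663 0.001 0.316] after turn [0.665 0.001 0.312]
```

Request:
{"method": "apply_moves", "body": {"increments": [{"gripper": 10, "delta_pos": [0, 0, 0], "dr": [0, 0, 0]}, {"gripper": 10, "delta_pos": [0, 0, 0], "dr": [0, 0, 0]}, {"gripper": 10, "delta_pos": [0, 0, 0], "dr": [0, 0, 0]}, {"gripper": 10, "delta_pos": [0, 0, 0], "dr": [0, 0, 0]}, {"gripper": 10, "delta_pos": [0, 0, 0], "dr": [0, 0, 0]}]}}

```text
t: 6.18
ee_pos: [504.2, -92.6, 74.7]
orientation: [2.228, -0.0, -2.215]
ft_force: [0.2, 0.7, -0.5]
width: 23.2
```

```bash
python3 -c "
from h import *
go(502.3,-92.7,68)
W=cloud(cap('side'))
print(ring(W,np.array([503.,-92]),45,56,72,13,35))
"
```

```text
t 6.18 pos [504.2 -92.6  74.7] w 23.2 F [ 0.2  0.7 -0.5] q [-0.21  0.5   1.97  0.    0.66  1.36]
turn [-0.0002 -0.0059 -0.0002] shift now [0.671 0.005 0.197] after turn [0.672 0.005 0.193]
(array([507.5, -91.5]), 153, np.float64(63.2), np.float64(0.09))
```

Request:
{"method": "apply_moves", "body": {"increments": [{"gripper": 10, "delta_pos": [0, 0, 0.2], "dr": [0, -0.006, 0]}, {"gripper": 10, "delta_pos": [0.2, 0, 0], "dr": [0, 0, 0]}, {"gripper": 10, "delta_pos": [0.2, 0, 0], "dr": [0, 0, 0]}, {"gripper": 10, "delta_pos": [0.2, 0, 0], "dr": [0, 0, 0]}, {"gripper": 10, "delta_pos": [0, 0, 0], "dr": [0, 0, 0]}]}}

```text
t: 6.65
ee_pos: [502.0, -92.7, 69.0]
orientation: [2.22, -0.0, -2.223]
ft_force: [-4.2, 0.0, 13.8]
width: 23.6
```

```bash
python3 -c "
from h import *
go(502.3,-92.7,68)
W=cloud(cap('side'))
print(ring(W,np.array([503.,-92]),45,50,65,13,35))
"
```

```text
t 6.65 pos [502.  -92.7  69. ] w 23.6 F [-4.2  0.  13.8] q [-0.21  0.51  1.97 -0.    0.66  1.37]
turn [-0.0001  0.001  -0.0002] shift now [ 0.101 -0.004 -0.034] after turn [ 0.101 -0.004 -0.034]
(array([504.6, -91.3]), 157, np.float64(57.9), np.float64(0.16))
```

Contact at 13.8 N with the flange at 57 mm: the tiny lid is seated. I'll release it and go for the small lid.

Request:
{"method": "apply_moves", "body": {"increments": [{"gripper": 10, "delta_pos": [-0.08, 0, 0], "dr": [0, 0, 0]}, {"gripper": 55, "delta_pos": [0, 0, 0], "dr": [0, 0, 0]}, {"gripper": 55, "delta_pos": [0, 0, 0], "dr": [0, 0, 0]}, {"gripper": 55, "delta_pos": [0, 0, 0], "dr": [0, 0, 0]}, {"gripper": 55, "delta_pos": [0, 0, 0], "dr": [0, 0, 0]}]}}

```text
t: 7.12
ee_pos: [501.8, -92.6, 68.7]
orientation: [-2.22, 0.0, 2.223]
ft_force: [0.1, 1.1, -0.2]
width: 46.0
```

Request:
{"method": "apply_moves", "body": {"increments": [{"gripper": 55, "delta_pos": [-2, 0, 0], "dr": [0, 0, 0]}, {"gripper": 55, "delta_pos": [-3, 0, 0], "dr": [0, 0, 0]}, {"gripper": 55, "delta_pos": [-3, 0, 0], "dr": [0, 0, 0]}, {"gripper": 55, "delta_pos": [-1, -3.3, 0], "dr": [0, 0, 0]}, {"gripper": 55, "delta_pos": [0, -3.3, 0], "dr": [0, 0, 0]}]}}

```text
t: 7.53
ee_pos: [504.1, -27.1, 161.9]
orientation: [-2.225, 0.005, 2.214]
ft_force: [0.8, 0.6, -0.3]
width: 48.3
```

Request:
{"method": "apply_moves", "body": {"increments": [{"gripper": 55, "delta_pos": [0, -3.4, 0.05], "dr": [0, 0, 0]}, {"gripper": 55, "delta_pos": [0, -3.4, 0.05], "dr": [0, 0, 0]}, {"gripper": 55, "delta_pos": [0, -3.4, 0.05], "dr": [0, 0, 0]}, {"gripper": 55, "delta_pos": [0, -3.2, 0], "dr": [0, 0, 0]}, {"gripper": 55, "delta_pos": [1.5, 0, 0], "dr": [0, 0, 0]}]}}

```text
t: 7.95
ee_pos: [502.4, 112.1, 145.9]
orientation: [2.226, 0.006, -2.216]
ft_force: [0.4, 0.1, 0.2]
width: 48.4
```

Request:
{"method": "apply_moves", "body": {"increments": [{"gripper": 55, "delta_pos": [1, 0, 0], "dr": [0, 0, 0]}, {"gripper": 55, "delta_pos": [0.5, 0, 0], "dr": [0, 0, 0]}, {"gripper": 55, "delta_pos": [0, 0, 0], "dr": [0, 0, 0]}, {"gripper": 55, "delta_pos": [0, 0, 0], "dr": [0, 0, 0]}, {"gripper": 55, "delta_pos": [0, 0, 0], "dr": [0, 0, 0]}]}}

```text
t: 8.37
ee_pos: [500.7, 106.6, 129.1]
orientation: [-2.22, 0.002, 2.222]
ft_force: [0.0, -0.1, 0.6]
width: 48.4
```

```bash
python3 -c "
from h import *
go(500.3,107.8,101)
W=cloud(cap('side'))
print(ring(W,np.array([503.,-92]),45,50,65,13,35))
print(ring(W,np.array([503.,107]),50,85,95,13,46))
save(load('side'),'side4.png',(260,140,380,240),6)
"
```

```text
t 8.37 pos [500.7 106.6 129.1] w 48.4 F [ 0.  -0.1  0.6] q [0.19 0.41 1.95 0.   0.79 1.76]
turn [-0.0017  0.0009  0.    ] shift now [ 2.814 -0.12   0.038] after turn [ 2.814 -0.12   0.041]
(array([496.9, -97.2]), 12, np.float64(58.2), np.float64(0.0))
(array([502.9, 107.4]), 363, np.float64(90.1), np.float64(0.09))
```

View pics/side4.png

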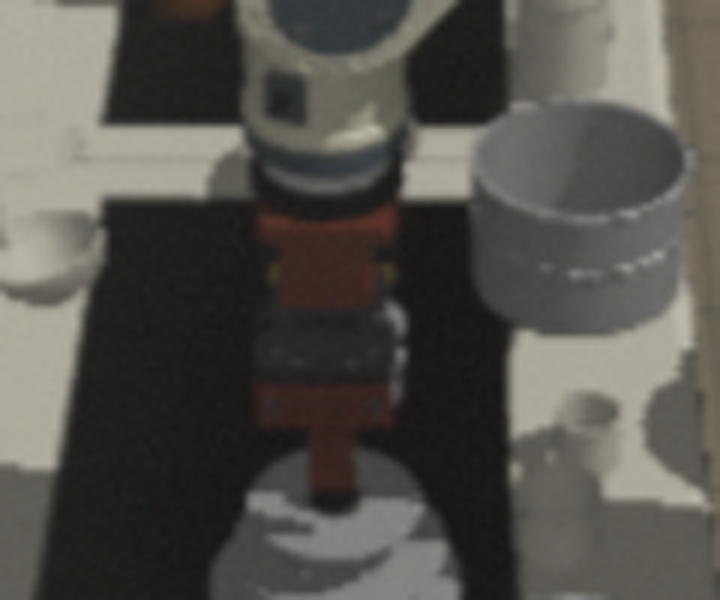

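The fingers stand over the small lid's knob. I'll descend and grip.

Request:
{"method": "apply_moves", "body": {"increments": [{"gripper": 55, "delta_pos": [1.2, 0, 0.05], "dr": [0, 0, 0]}, {"gripper": 55, "delta_pos": [1, 0, 0], "dr": [0, 0, 0]}, {"gripper": 55, "delta_pos": [0.5, 0, 0], "dr": [0, 0, 0]}, {"gripper": 55, "delta_pos": [0, 0, 0], "dr": [0, 0, 0]}, {"gripper": 55, "delta_pos": [0, 0, 0], "dr": [0, 0, 0]}]}}

```text
t: 8.83
ee_pos: [499.8, 107.3, 101.7]
orientation: [-2.219, 0.001, 2.223]
ft_force: [0.4, -0.6, 0.3]
width: 47.9
```

```bash
python3 -c "
from h import *
go(500,107,101)
"
```

```text
t 8.83 pos [499.8 107.3 101.7] w 47.9 F [ 0.4 -0.6  0.3] q [0.19 0.46 1.96 0.   0.73 1.76]
turn [-0.0005  0.0018 -0.0001] shift now [ 0.074  0.026 -0.021] after turn [ 0.074  0.026 -0.021]
```

Request:
{"method": "apply_moves", "body": {"increments": [{"gripper": 10, "delta_pos": [0, 0, 0], "dr": [0, 0, 0]}, {"gripper": 10, "delta_pos": [0, 0, 0], "dr": [0, 0, 0]}, {"gripper": 10, "delta_pos": [0, 0, 0], "dr": [0, 0, 0]}, {"gripper": 10, "delta_pos": [0, 0, 0], "dr": [0, 0, 0]}, {"gripper": 10, "delta_pos": [0, 0, 0], "dr": [0, 0, 0]}]}}

```text
t: 9.25
ee_pos: [500.1, 107.5, 102.2]
orientation: [-2.221, 0.0, 2.222]
ft_force: [-0.2, 0.1, 0.8]
width: 23.6
```

Request:
{"method": "apply_moves", "body": {"increments": [{"gripper": 10, "delta_pos": [-0.5, 0, 0], "dr": [0, 0, 0]}, {"gripper": 10, "delta_pos": [-1.5, 0, 0], "dr": [0, 0, 0]}, {"gripper": 10, "delta_pos": [-2, 0, 0], "dr": [0, 0, 0]}, {"gripper": 10, "delta_pos": [-2, 0, 0], "dr": [0, 0, 0]}, {"gripper": 10, "delta_pos": [0, -2.0, 0], "dr": [0, 0, 0]}]}}

```text
t: 9.67
ee_pos: [501.8, 126.2, 165.4]
orientation: [-2.224, 0.002, 2.216]
ft_force: [1.4, -0.4, -0.0]
width: 23.5
```

Request:
{"method": "apply_moves", "body": {"increments": [{"gripper": 10, "delta_pos": [0, -3.5, -0.1], "dr": [0, 0, 0]}, {"gripper": 10, "delta_pos": [0, -3.5, -0.1], "dr": [0, 0, 0]}, {"gripper": 10, "delta_pos": [0, -3.5, -0.1], "dr": [0, 0, 0]}, {"gripper": 10, "delta_pos": [0, -3.5, -0.1], "dr": [0, 0, 0]}, {"gripper": 10, "delta_pos": [0, -3.5, -0.1], "dr": [0, 0, 0]}]}}

```text
t: 10.08
ee_pos: [504.7, 304.0, 162.3]
orientation: [-2.22, 0.0, 2.223]
ft_force: [-0.0, -0.2, -1.8]
width: 23.4
```

Request:
{"method": "apply_moves", "body": {"increments": [{"gripper": 10, "delta_pos": [0, -2.3, -0.1], "dr": [0, 0, 0]}, {"gripper": 10, "delta_pos": [1, 0, 0], "dr": [0, 0, 0]}, {"gripper": 10, "delta_pos": [1.5, 0, 0], "dr": [0, 0, 0]}, {"gripper": 10, "delta_pos": [0, 0, 0], "dr": [0, 0, 0]}, {"gripper": 10, "delta_pos": [0, 0, 0], "dr": [0, 0, 0]}]}}

```text
t: 10.5
ee_pos: [505.1, 324.4, 136.1]
orientation: [2.217, -0.002, -2.225]
ft_force: [0.2, -0.3, -0.5]
width: 23.3
```

```bash
cat >> h.py <<'E'
def chk(pot,h,rp,rf,tgt,others=()):
    o=go(*tgt); e=o['ee_pos']; zf=e[2]-11
    for n in('side','top'):
        W=cloud(cap(n))
        try: print(n,'lid',ring(W,e[:2],rf+10,zf-6,zf+5,13,rf))
        except Exception as x: print(n,'lid none')
        try: print(n,'pot',ring(W,np.array(pot,float),rp+15,h-6,h+6,rp-3,rp))
        except Exception as x: print(n,'pot none')
        for z,ri,ro in others: print(n,'stack',z,ring(W,np.array([501.,105]),ro+10,z-4,z+4,ri,ro))
E
python3 -W ignore -c "
from h import *
chk((507,326),66,44,46,(506.3,325.8,80),((30,48,68),(60,13,57),(84,0,12)))
save(load('side'),'side5.png',(230,150,380,310),3.7)
"
```

```text
t 10.5 pos [505.1 324.4 136.1] w 23.3 F [ 0.2 -0.3 -0.5] q [0.55 0.51 1.75 0.   0.89 2.12]
turn [-0.0003  0.0035 -0.0016] shift now [ 5.606 -0.149 -0.144] after turn [ 5.607 -0.139 -0.124]
side lid (array([507.6, 326.9]), 371, np.float64(123.6), np.float64(0.01))
side pot (array([509.3, 327.4]), 111, np.float64(65.7), np.float64(0.52))
side stack 30 (array([504.7, 102.2]), 135, np.float64(30.4), np.float64(0.19))
side stack 60 (array([493.6, 110.8]), 161, np.float64(60.4), np.float64(0.0))
side stack 84 (array([501., 105.]), 0, None, np.float64(nan))
top lid (array([505.1, 324.4]), 0, None, np.float64(nan))
top pot (array([507., 326.]), 0, None, np.float64(nan))
top stack 30 (array([499.9, 101.3]), 209, np.float64(29.8), np.float64(0.0))
top stack 60 (array([499.1, 105.3]), 540, np.float64(59.6), np.float64(0.0))
top stack 84 (array([497.8, 103.7]), 27, np.float64(83.6), np.float64(0.0))
```

View pics/side5.png

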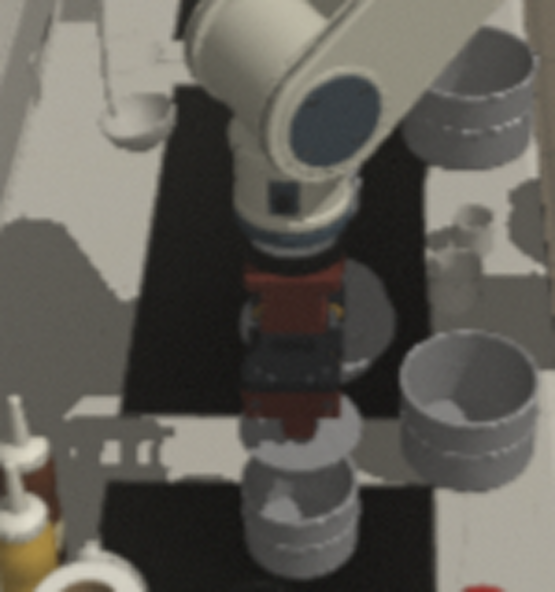

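Request:
{"method": "apply_moves", "body": {"increments": [{"gripper": 10, "delta_pos": [1.5, -0.1, -0.14], "dr": [0, 0, 0]}, {"gripper": 10, "delta_pos": [1.5, 0, 0], "dr": [0, 0, 0]}, {"gripper": 10, "delta_pos": [1.4, 0, 0], "dr": [0, 0, 0]}, {"gripper": 10, "delta_pos": [0.7, 0, 0], "dr": [0, 0, 0]}, {"gripper": 10, "delta_pos": [0, 0, 0], "dr": [0, 0, 0]}]}}

```text
t: 11.02
ee_pos: [506.9, 325.6, 85.1]
orientation: [2.218, -0.002, -2.224]
ft_force: [0.3, 0.0, -1.5]
width: 23.6
```

```bash
python3 -W ignore -c "
from h import *
go(506.5,325.3,80)
W=cloud(cap('side')); print(ring(W,np.array([507.,326]),56,72,84,13,46))
"
```

```text
t 11.02 pos [506.9 325.6  85.1] w 23.6 F [ 0.3  0.  -1.5] q [0.55 0.59 1.76 0.   0.8  2.12]
turn [-0.0009  0.0026 -0.001 ] shift now [0.511 0.028 0.04 ] after turn [0.511 0.029 0.042]
(array([509.5, 329.2]), 223, np.float64(74.1), np.float64(0.01))
```

Request:
{"method": "apply_moves", "body": {"increments": [{"gripper": 10, "delta_pos": [0.2, 0, 0.03], "dr": [0, 0, 0]}, {"gripper": 10, "delta_pos": [0.2, 0, 0], "dr": [0, 0, 0]}, {"gripper": 10, "delta_pos": [0.1, 0, 0], "dr": [0, 0, 0]}, {"gripper": 10, "delta_pos": [0, 0, 0], "dr": [0, 0, 0]}, {"gripper": 10, "delta_pos": [0, 0, 0], "dr": [0, 0, 0]}]}}

```text
t: 11.48
ee_pos: [507.6, 326.6, 82.1]
orientation: [-2.221, -0.001, 2.221]
ft_force: [-1.5, -1.3, 6.4]
width: 23.3
```

```bash
python3 -W ignore -c "
from h import *
go(506.5,325.3,80)
W=cloud(cap('side')); print(ring(W,np.array([507.,326]),56,64,76,13,46))
"
```

```text
t 11.48 pos [507.6 326.6  82.1] w 23.3 F [-1.5 -1.3  6.4] q [0.55 0.59 1.76 0.   0.79 2.12]
turn [-0.0002 -0.0003  0.0006] shift now [0.207 0.134 0.112] after turn [0.207 0.134 0.112]
(array([510. , 328.8]), 360, np.float64(69.6), np.float64(0.03))
```

Request:
{"method": "apply_moves", "body": {"increments": [{"gripper": 55, "delta_pos": [0, 0, 0], "dr": [0, 0, 0]}, {"gripper": 55, "delta_pos": [0, 0, 0], "dr": [0, 0, 0]}, {"gripper": 55, "delta_pos": [0, 0, 0], "dr": [0, 0, 0]}, {"gripper": 55, "delta_pos": [0, 0, 0], "dr": [0, 0, 0]}, {"gripper": 55, "delta_pos": [-1, 0, 0], "dr": [0, 0, 0]}]}}

```text
t: 11.95
ee_pos: [505.9, 325.7, 89.5]
orientation: [2.216, -0.002, -2.225]
ft_force: [0.0, -0.0, 0.0]
width: 48.2
```

Request:
{"method": "apply_moves", "body": {"increments": [{"gripper": 55, "delta_pos": [-2, 0, 0], "dr": [0, 0, 0]}, {"gripper": 55, "delta_pos": [-3, 0, 0], "dr": [0, 0, 0]}, {"gripper": 55, "delta_pos": [0, 3.4, 0.1], "dr": [0, 0, 0]}, {"gripper": 55, "delta_pos": [0, 3.4, 0.1], "dr": [0, 0, 0]}, {"gripper": 55, "delta_pos": [0, 3.4, 0.1], "dr": [0, 0, 0]}]}}

```text
t: 12.37
ee_pos: [504.3, 223.9, 142.3]
orientation: [2.222, 0.002, -2.22]
ft_force: [1.0, -0.2, 0.8]
width: 48.4
```

Request:
{"method": "apply_moves", "body": {"increments": [{"gripper": 55, "delta_pos": [0, 3.4, 0.1], "dr": [0, 0, 0]}, {"gripper": 55, "delta_pos": [0, 3.4, 0.2], "dr": [0, 0, 0]}, {"gripper": 55, "delta_pos": [0, 3.4, 0.2], "dr": [0, 0, 0]}, {"gripper": 55, "delta_pos": [0, 1.5, 0], "dr": [0, 0, 0]}, {"gripper": 55, "delta_pos": [0, 0, 0], "dr": [0, 0, 0]}]}}

```text
t: 12.78
ee_pos: [498.9, 104.7, 141.6]
orientation: [-2.219, 0.004, 2.221]
ft_force: [0.1, 0.8, 0.7]
width: 48.3
```

Request:
{"method": "apply_moves", "body": {"increments": [{"gripper": 55, "delta_pos": [1.5, 0, 0], "dr": [0, 0, 0]}, {"gripper": 55, "delta_pos": [1.5, 0, 0], "dr": [0, 0, 0]}, {"gripper": 55, "delta_pos": [0.5, 0, 0], "dr": [0, 0, 0]}, {"gripper": 55, "delta_pos": [0, 0, 0], "dr": [0, 0, 0]}, {"gripper": 55, "delta_pos": [0, 0, 0], "dr": [0, 0, 0]}]}}

```text
t: 13.2
ee_pos: [499.2, 108.0, 106.2]
orientation: [2.22, 0.001, -2.223]
ft_force: [-0.6, 0.2, 0.4]
width: 48.1
```

```bash
python3 -W ignore -c "
from h import *
go(499.2,106.7,71)
W=cloud(cap('side')); print('S lid',ring(W,np.array([507.,326]),56,64,76,13,46)); print('M',ring(W,np.array([502.,107]),67,54,66,13,57))
save(load('side'),'side6.png',(230,150,380,310),3.7)
"
```

```text
t 13.2 pos [499.2 108.  106.2] w 48.1 F [-0.6  0.2  0.4] q [0.19 0.45 1.96 0.   0.73 1.76]
turn [0.0005 0.0012 0.    ] shift now [ 3.518  0.133 -0.009] after turn [ 3.518  0.133 -0.005]
S lid (array([510.2, 326.4]), 554, np.float64(69.6), np.float64(0.09))
M (array([500.7, 106. ]), 589, np.float64(60.3), np.float64(0.07))
```

View pics/side6.png

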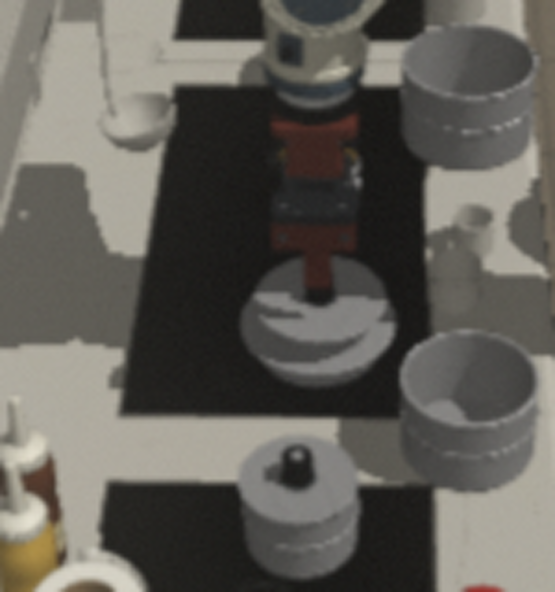

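The small lid sits flat on its pot. The medium knob is under the fingers.

Request:
{"method": "apply_moves", "body": {"increments": [{"gripper": 55, "delta_pos": [1.2, 0.13, 0.04], "dr": [0, 0, 0]}, {"gripper": 55, "delta_pos": [1.2, 0, 0], "dr": [0, 0, 0]}, {"gripper": 55, "delta_pos": [1.0, 0, 0], "dr": [0, 0, 0]}, {"gripper": 55, "delta_pos": [0, 0, 0], "dr": [0, 0, 0]}, {"gripper": 55, "delta_pos": [0, 0, 0], "dr": [0, 0, 0]}]}}

```text
t: 13.67
ee_pos: [498.5, 106.2, 71.9]
orientation: [2.22, -0.0, -2.223]
ft_force: [-0.5, -0.0, -0.1]
width: 48.5
```

```bash
python3 -W ignore -c "
from h import *
go(498.7,106.5,72)
"
```

```text
t 13.67 pos [498.5 106.2  71.9] w 48.5 F [-0.5 -0.  -0.1] q [0.19 0.51 1.97 0.   0.66 1.76]
turn [-0.0001  0.0016 -0.0001] shift now [-0.007 -0.026 -0.019] after turn [-0.007 -0.026 -0.019]
```

Request:
{"method": "apply_moves", "body": {"increments": [{"gripper": 10, "delta_pos": [0, 0, 0], "dr": [0, 0, 0]}, {"gripper": 10, "delta_pos": [0, 0, 0], "dr": [0, 0, 0]}, {"gripper": 10, "delta_pos": [0, 0, 0], "dr": [0, 0, 0]}, {"gripper": 10, "delta_pos": [0, 0, 0], "dr": [0, 0, 0]}, {"gripper": 10, "delta_pos": [0, 0, 0], "dr": [0, 0, 0]}]}}

```text
t: 14.08
ee_pos: [498.9, 106.2, 72.3]
orientation: [-2.221, 0.0, 2.222]
ft_force: [-0.7, 1.1, 2.2]
width: 23.1
```

Request:
{"method": "apply_moves", "body": {"increments": [{"gripper": 10, "delta_pos": [-0.5, 0, 0], "dr": [0, 0, 0]}, {"gripper": 10, "delta_pos": [-1.5, 0, 0], "dr": [0, 0, 0]}, {"gripper": 10, "delta_pos": [-2, 0, 0], "dr": [0, 0, 0]}, {"gripper": 10, "delta_pos": [-2, 0, 0], "dr": [0, 0, 0]}, {"gripper": 10, "delta_pos": [-2, 0, 0], "dr": [0, 0, 0]}]}}

```text
t: 14.5
ee_pos: [498.1, 106.0, 152.8]
orientation: [2.219, -0.0, -2.224]
ft_force: [-0.1, 0.3, -2.6]
width: 23.6
```

Request:
{"method": "apply_moves", "body": {"increments": [{"gripper": 10, "delta_pos": [0, -2.34, 2.48], "dr": [0, 0, 0]}, {"gripper": 10, "delta_pos": [0, -2.34, 2.48], "dr": [0, 0, 0]}, {"gripper": 10, "delta_pos": [0, -2.34, 2.48], "dr": [0, 0, 0]}, {"gripper": 10, "delta_pos": [0, -2.34, 2.48], "dr": [0, 0, 0]}, {"gripper": 10, "delta_pos": [0, -2.34, 2.48], "dr": [0, 0, 0]}]}}

```text
t: 14.92
ee_pos: [373.3, 223.7, 152.3]
orientation: [-2.22, 0.001, 2.222]
ft_force: [0.1, 0.7, -2.6]
width: 23.4
```

Request:
{"method": "apply_moves", "body": {"increments": [{"gripper": 10, "delta_pos": [0, 0, 0], "dr": [0, 0, 0]}, {"gripper": 10, "delta_pos": [0, 0, 0], "dr": [0, 0, 0]}, {"gripper": 10, "delta_pos": [0, 0, 0], "dr": [0, 0, 0]}, {"gripper": 10, "delta_pos": [0, 0, 0], "dr": [0, 0, 0]}, {"gripper": 10, "delta_pos": [0, 0, 0], "dr": [0, 0, 0]}]}}

```text
t: 15.33
ee_pos: [375.5, 222.5, 152.1]
orientation: [-2.22, 0.002, 2.221]
ft_force: [0.6, 0.2, -1.1]
width: 23.2
```

```bash
python3 -W ignore -c "
from h import *
chk((375,223),78,55,57,(374.2,223.2,92),((30,13,68),(54,0,12)))
save(load('side'),'side7.png',(270,150,390,290),4)
"
```

```text
t 15.33 pos [375.5 222.5 152.1] w 23.2 F [ 0.6  0.2 -1.1] q [0.51 0.27 2.09 0.   0.78 2.08]
turn [-0.0018  0.0007  0.    ] shift now [ 6.013 -0.065  0.129] after turn [ 6.013 -0.066  0.133]
side lid (array([378.6, 224.9]), 581, np.float64(140.0), np.float64(0.01))
side pot (array([377.1, 224.7]), 122, np.float64(77.1), np.float64(0.6))
side stack 30 (array([504. , 102.4]), 787, np.float64(30.4), np.float64(0.05))
side stack 54 (array([504.8, 106.4]), 32, np.float64(53.9), np.float64(0.1))
top lid (array([375.5, 222.5]), 42, np.float64(139.2), np.float64(0.0))
top pot (array([375., 223.]), 0, None, np.float64(nan))
top stack 30 (array([501.5, 101.6]), 731, np.float64(29.8), np.float64(0.0))
top stack 54 (array([500.5, 101.5]), 21, np.float64(54.3), np.float64(0.0))
```

View pics/side7.png

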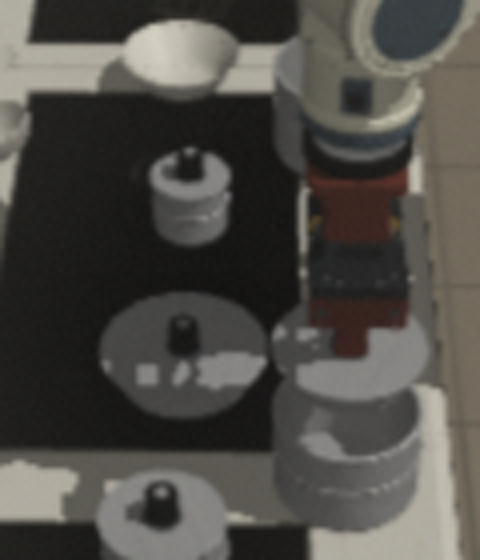

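The tiny and small lids are seated. The medium lid is over its pot, needing only a 1.4 mm x correction.

Request:
{"method": "apply_moves", "body": {"increments": [{"gripper": 10, "delta_pos": [1.5, -0.03, 0.14], "dr": [0, 0, 0]}, {"gripper": 10, "delta_pos": [1.8, 0, 0], "dr": [0, 0, 0]}, {"gripper": 10, "delta_pos": [1.5, 0, 0], "dr": [0, 0, 0]}, {"gripper": 10, "delta_pos": [0.7, 0, 0], "dr": [0, 0, 0]}, {"gripper": 10, "delta_pos": [0, 0, 0], "dr": [0, 0, 0]}]}}

```text
t: 15.85
ee_pos: [372.7, 222.6, 95.8]
orientation: [2.217, -0.003, -2.225]
ft_force: [-0.2, -0.1, -1.4]
width: 23.3
```

```bash
python3 -W ignore -c "
from h import *
go(374.1,223,93)
W=cloud(cap('side')); print(ring(W,np.array([377.,225]),67,79,92,13,57))
"
```

```text
t 15.85 pos [372.7 222.6  95.8] w 23.3 F [-0.2 -0.1 -1.4] q [0.51 0.38 2.13 0.   0.64 2.08]
turn [-0.0011  0.0036 -0.0015] shift now [ 0.279 -0.039 -0.144] after turn [ 0.28  -0.038 -0.143]
(array([374.9, 224.8]), 550, np.float64(83.5), np.float64(0.03))
```

Request:
{"method": "apply_moves", "body": {"increments": [{"gripper": 10, "delta_pos": [0, -0.02, -0.14], "dr": [0, 0, 0]}, {"gripper": 10, "delta_pos": [0.2, 0, 0], "dr": [0, 0, 0]}, {"gripper": 10, "delta_pos": [0.15, 0, 0], "dr": [0, 0, 0]}, {"gripper": 10, "delta_pos": [0, 0, 0], "dr": [0, 0, 0]}, {"gripper": 10, "delta_pos": [0, 0, 0], "dr": [0, 0, 0]}]}}

```text
t: 16.32
ee_pos: [375.0, 223.8, 93.9]
orientation: [-2.221, -0.0, 2.221]
ft_force: [-0.1, -0.2, -0.1]
width: 23.3
```

```bash
python3 -W ignore -c "
from h import *
go(374.1,223,93)
W=cloud(cap('side')); print(ring(W,np.array([377.,225]),67,75,90,13,57))
"
```

```text
t 16.32 pos [375.  223.8  93.9] w 23.3 F [-0.1 -0.2 -0.1] q [0.51 0.39 2.12 0.   0.63 2.08]
turn [-0.0003  0.0001  0.0005] shift now [0.094 0.083 0.087] after turn [0.094 0.083 0.087]
(array([377.5, 225.8]), 575, np.float64(81.7), np.float64(0.01))
```

Request:
{"method": "apply_moves", "body": {"increments": [{"gripper": 10, "delta_pos": [0.1, 0.03, 0.05], "dr": [0, 0, 0]}, {"gripper": 10, "delta_pos": [0.05, 0, 0], "dr": [0, 0, 0]}, {"gripper": 10, "delta_pos": [0, 0, 0], "dr": [0, 0, 0]}, {"gripper": 10, "delta_pos": [0, 0, 0], "dr": [0, 0, 0]}, {"gripper": 10, "delta_pos": [0, 0, 0], "dr": [0, 0, 0]}]}}

```text
t: 16.78
ee_pos: [375.0, 223.8, 93.8]
orientation: [-2.222, -0.001, 2.22]
ft_force: [-4.3, -1.4, 21.9]
width: 23.7
```

Request:
{"method": "apply_moves", "body": {"increments": [{"gripper": 10, "delta_pos": [-0.1, 0, 0], "dr": [0, 0, 0]}, {"gripper": 55, "delta_pos": [0, 0, 0], "dr": [0, 0, 0]}, {"gripper": 55, "delta_pos": [0, 0, 0], "dr": [0, 0, 0]}, {"gripper": 55, "delta_pos": [0, 0, 0], "dr": [0, 0, 0]}, {"gripper": 55, "delta_pos": [0, 0, 0], "dr": [0, 0, 0]}]}}

```text
t: 17.2
ee_pos: [374.1, 223.3, 92.9]
orientation: [-2.22, 0.0, 2.223]
ft_force: [-0.3, -0.3, -0.5]
width: 46.2
```

Request:
{"method": "apply_moves", "body": {"increments": [{"gripper": 55, "delta_pos": [-1.5, 0, 0], "dr": [0, 0, 0]}, {"gripper": 55, "delta_pos": [-2.5, 0, 0], "dr": [0, 0, 0]}, {"gripper": 55, "delta_pos": [0, 2.4, -2.5], "dr": [0, 0, 0]}, {"gripper": 55, "delta_pos": [0, 2.4, -2.5], "dr": [0, 0, 0]}, {"gripper": 55, "delta_pos": [0, 2.4, -2.5], "dr": [0, 0, 0]}]}}

```text
t: 17.62
ee_pos: [450.0, 150.8, 133.5]
orientation: [2.221, 0.002, -2.221]
ft_force: [0.4, 0.2, -0.9]
width: 48.4
```

Request:
{"method": "apply_moves", "body": {"increments": [{"gripper": 55, "delta_pos": [0, 2.4, -2.5], "dr": [0, 0, 0]}, {"gripper": 55, "delta_pos": [0, 2.4, -2.6], "dr": [0, 0, 0]}, {"gripper": 55, "delta_pos": [2, 0, 0], "dr": [0, 0, 0]}, {"gripper": 55, "delta_pos": [2, 0, 0], "dr": [0, 0, 0]}, {"gripper": 55, "delta_pos": [0, 0, 0], "dr": [0, 0, 0]}]}}

```text
t: 18.03
ee_pos: [498.2, 102.2, 90.0]
orientation: [-2.214, 0.003, 2.228]
ft_force: [0.0, -0.0, -0.2]
width: 48.6
```

Request:
{"method": "apply_moves", "body": {"increments": [{"gripper": 55, "delta_pos": [1, 0, 0], "dr": [0, 0, 0]}, {"gripper": 55, "delta_pos": [0.8, 0, 0], "dr": [0, 0, 0]}, {"gripper": 55, "delta_pos": [0, 0, 0], "dr": [0, 0, 0]}, {"gripper": 55, "delta_pos": [0, 0, 0], "dr": [0, 0, 0]}, {"gripper": 55, "delta_pos": [0, 0, 0], "dr": [0, 0, 0]}]}}

```text
t: 18.45
ee_pos: [500.3, 103.7, 75.4]
orientation: [2.221, 0.001, -2.222]
ft_force: [-0.2, 0.6, 0.3]
width: 47.9
```

```bash
python3 -W ignore -c "
from h import *
go(501.3,103.2,41.5)
W=cloud(cap('side')); print('M lid',ring(W,np.array([377.,225]),67,75,90,13,57)); 
print('L',ring(W,np.array([502.,104]),78,25,35,13,68))
save(load('side'),'side8.png',(270,150,390,290),4)
"
```

```text
t 18.45 pos [500.3 103.7  75.4] w 47.9 F [-0.2  0.6  0.3] q [0.18 0.5  1.97 0.   0.67 1.75]
turn [0.0004 0.0003 0.0001] shift now [ 3.392  0.047 -0.098] after turn [ 3.392  0.047 -0.097]
M lid (array([377.2, 223.9]), 757, np.float64(81.8), np.float64(0.09))
L (array([503.5, 103.4]), 796, np.float64(30.4), np.float64(0.04))
```

View pics/side8.png

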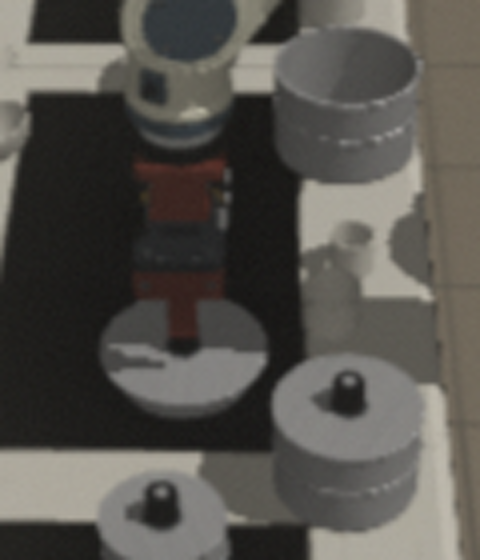

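The medium lid sits flat, at (347,405) in the crop. Next is the large one.

Request:
{"method": "apply_moves", "body": {"increments": [{"gripper": 55, "delta_pos": [1.2, 0.03, -0.05], "dr": [0, 0, 0]}, {"gripper": 55, "delta_pos": [1.2, 0, 0], "dr": [0, 0, 0]}, {"gripper": 55, "delta_pos": [0.9, 0, 0], "dr": [0, 0, 0]}, {"gripper": 55, "delta_pos": [0, 0, 0], "dr": [0, 0, 0]}, {"gripper": 55, "delta_pos": [0, 0, 0], "dr": [0, 0, 0]}]}}

```text
t: 18.92
ee_pos: [499.7, 102.9, 40.8]
orientation: [2.218, -0.001, -2.225]
ft_force: [0.3, -0.3, -0.8]
width: 48.5
```

```bash
python3 -W ignore -c "
from h import *
go(501,103.2,42)
"
```

```text
t 18.92 pos [499.7 102.9  40.8] w 48.5 F [ 0.3 -0.3 -0.8] q [0.18 0.57 1.98 0.   0.6  1.75]
turn [-0.0002  0.0034 -0.0004] shift now [-0.118 -0.035 -0.128] after turn [-0.118 -0.035 -0.129]
```

Request:
{"method": "apply_moves", "body": {"increments": [{"gripper": 55, "delta_pos": [-0.1, 0, -0.08], "dr": [0, 0, 0]}, {"gripper": 10, "delta_pos": [0, 0, 0], "dr": [0, 0, 0]}, {"gripper": 10, "delta_pos": [0, 0, 0], "dr": [0, 0, 0]}, {"gripper": 10, "delta_pos": [0, 0, 0], "dr": [0, 0, 0]}, {"gripper": 10, "delta_pos": [0, 0, 0], "dr": [0, 0, 0]}]}}

```text
t: 19.33
ee_pos: [501.6, 103.0, 43.3]
orientation: [-2.221, 0.0, 2.222]
ft_force: [0.1, -0.7, 0.2]
width: 25.3
```

Request:
{"method": "apply_moves", "body": {"increments": [{"gripper": 10, "delta_pos": [0, 0, 0], "dr": [0, 0, 0]}, {"gripper": 10, "delta_pos": [-0.5, 0, 0], "dr": [0, 0, 0]}, {"gripper": 10, "delta_pos": [-1.5, 0, 0], "dr": [0, 0, 0]}, {"gripper": 10, "delta_pos": [-2, 0, 0], "dr": [0, 0, 0]}, {"gripper": 10, "delta_pos": [-2.5, 0, 0], "dr": [0, 0, 0]}]}}

```text
t: 19.75
ee_pos: [500.1, 102.8, 107.8]
orientation: [2.217, -0.001, -2.226]
ft_force: [0.5, -0.3, -1.3]
width: 23.3
```

Request:
{"method": "apply_moves", "body": {"increments": [{"gripper": 10, "delta_pos": [-2.5, 0, 0], "dr": [0, 0, 0]}, {"gripper": 10, "delta_pos": [-2, 0, 0], "dr": [0, 0, 0]}, {"gripper": 10, "delta_pos": [0, 1.5, 0.7], "dr": [0, 0, 0]}, {"gripper": 10, "delta_pos": [0, 3.4, 1.5], "dr": [0, 0, 0]}, {"gripper": 10, "delta_pos": [0, 3.4, 1.5], "dr": [0, 0, 0]}]}}

```text
t: 20.17
ee_pos: [464.4, 19.8, 153.8]
orientation: [2.221, 0.003, -2.22]
ft_force: [-0.3, -0.4, -1.5]
width: 23.6
```

Request:
{"method": "apply_moves", "body": {"increments": [{"gripper": 10, "delta_pos": [0, 3.4, 1.5], "dr": [0, 0, 0]}, {"gripper": 10, "delta_pos": [0, 3.4, 1.5], "dr": [0, 0, 0]}, {"gripper": 10, "delta_pos": [0, 3.4, 1.5], "dr": [0, 0, 0]}, {"gripper": 10, "delta_pos": [0, 3.4, 1.5], "dr": [0, 0, 0]}, {"gripper": 10, "delta_pos": [0, 3.4, 1.5], "dr": [0, 0, 0]}]}}

```text
t: 20.58
ee_pos: [388.2, -151.2, 153.4]
orientation: [2.22, 0.0, -2.222]
ft_force: [0.6, -0.0, -1.6]
width: 23.1
```

Request:
{"method": "apply_moves", "body": {"increments": [{"gripper": 10, "delta_pos": [0, 3.4, 1.4], "dr": [0, 0, 0]}, {"gripper": 10, "delta_pos": [0, 3.2, 1.2], "dr": [0, 0, 0]}, {"gripper": 10, "delta_pos": [0, 0, 0], "dr": [0, 0, 0]}, {"gripper": 10, "delta_pos": [0, 0, 0], "dr": [0, 0, 0]}, {"gripper": 10, "delta_pos": [0, 0, 0], "dr": [0, 0, 0]}]}}

```text
t: 21.0
ee_pos: [363.1, -215.7, 153.1]
orientation: [-2.219, 0.001, 2.222]
ft_force: [0.3, 0.3, -1.7]
width: 23.4
```

```bash
python3 -W ignore -c "
from h import *
chk((364,-216),90,66,68,(362.2,-216.4,104.5))
save(load('side'),'side9.png',(270,110,400,230),5)
"
```

```text
t 21.0 pos [ 363.1 -215.7  153.1] w 23.4 F [ 0.3  0.3 -1.7] q [-0.56  0.25  2.12 -0.    0.77  1.01]
turn [-0.0013  0.0013  0.0004] shift now [4.863 0.071 0.086] after turn [4.863 0.069 0.092]
side lid (array([ 365. , -214.2]), 531, np.float64(140.9), np.float64(0.05))
side pot (array([ 365.2, -214.3]), 105, np.float64(89.2), np.float64(0.79))
top lid (array([ 363.1, -215.7]), 139, np.float64(140.1), np.float64(0.0))
top pot (array([ 363.3, -215.4]), 11, np.float64(90.5), np.float64(0.05))
```

View pics/side9.png

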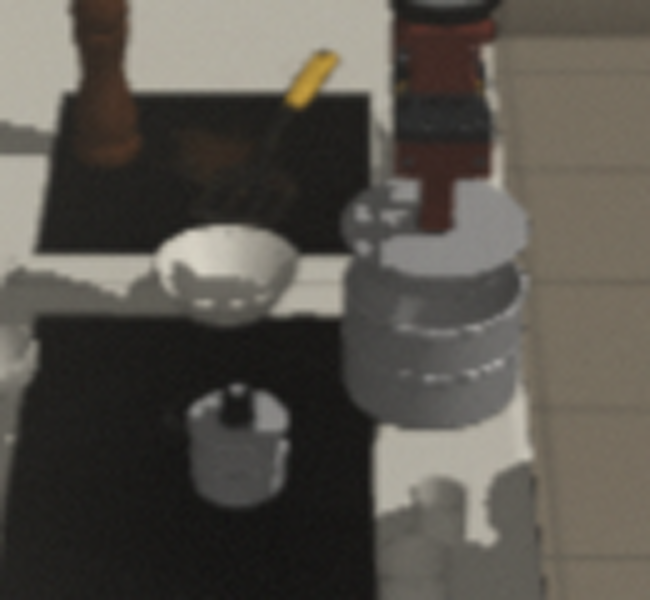

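The large lid is aligned to within 0.2 mm in the side view. Descending.

Request:
{"method": "apply_moves", "body": {"increments": [{"gripper": 10, "delta_pos": [1.5, 0, 0], "dr": [0, 0, 0]}, {"gripper": 10, "delta_pos": [1.5, 0, 0], "dr": [0, 0, 0]}, {"gripper": 10, "delta_pos": [1.0, 0, 0], "dr": [0, 0, 0]}, {"gripper": 10, "delta_pos": [0, 0, 0], "dr": [0, 0, 0]}, {"gripper": 10, "delta_pos": [0, 0, 0], "dr": [0, 0, 0]}]}}

```text
t: 21.52
ee_pos: [363.5, -214.8, 112.8]
orientation: [2.218, 0.003, -2.223]
ft_force: [0.3, 0.4, -1.1]
width: 23.7
```

```bash
python3 -W ignore -c "
from h import *
go(363,-216,106)
W=cloud(cap('side')); print(ring(W,np.array([365.,-215]),78,92,106,13,68))
"
```

```text
t 21.52 pos [ 363.5 -214.8  112.8] w 23.7 F [ 0.3  0.4 -1.1] q [-0.56  0.33  2.14 -0.    0.67  1.01]
turn [0.0019 0.0023 0.0008] shift now [0.684 0.119 0.047] after turn [0.684 0.119 0.048]
(array([ 366.5, -212.6]), 526, np.float64(100.3), np.float64(0.06))
```

Request:
{"method": "apply_moves", "body": {"increments": [{"gripper": 10, "delta_pos": [0.2, 0.1, 0.08], "dr": [0, 0, 0]}, {"gripper": 10, "delta_pos": [0.2, 0, 0], "dr": [0, 0, 0]}, {"gripper": 10, "delta_pos": [0.15, 0, 0], "dr": [0, 0, 0]}, {"gripper": 10, "delta_pos": [0, 0, 0], "dr": [0, 0, 0]}, {"gripper": 10, "delta_pos": [0, 0, 0], "dr": [0, 0, 0]}]}}

```text
t: 21.98
ee_pos: [362.5, -217.0, 107.7]
orientation: [-2.22, 0.0, 2.222]
ft_force: [0.3, -0.2, -1.9]
width: 23.4
```

```bash
python3 -W ignore -c "
from h import *
go(363,-216,106)
W=cloud(cap('side')); print(ring(W,np.array([365.,-215]),78,86,102,13,68))
"
```

```text
t 21.98 pos [ 362.5 -217.   107.7] w 23.4 F [ 0.3 -0.2 -1.9] q [-0.57  0.35  2.15 -0.    0.65  1.  ]
turn [-0.0004  0.001  -0.    ] shift now [ 0.165 -0.1   -0.045] after turn [ 0.165 -0.1   -0.045]
(array([ 364.6, -214.1]), 566, np.float64(94.7), np.float64(0.04))
```

Request:
{"method": "apply_moves", "body": {"increments": [{"gripper": 10, "delta_pos": [0.1, -0.04, -0.03], "dr": [0, 0, 0]}, {"gripper": 10, "delta_pos": [0.1, 0, 0], "dr": [0, 0, 0]}, {"gripper": 10, "delta_pos": [0, 0, 0], "dr": [0, 0, 0]}, {"gripper": 10, "delta_pos": [0, 0, 0], "dr": [0, 0, 0]}, {"gripper": 10, "delta_pos": [0, 0, 0], "dr": [0, 0, 0]}]}}

```text
t: 22.45
ee_pos: [363.0, -216.6, 106.4]
orientation: [-2.221, 0.001, 2.222]
ft_force: [-2.8, 1.4, 13.1]
width: 23.3
```

Contact at 13 N. I'll back off slightly, release, rise and clear away to the right.

Request:
{"method": "apply_moves", "body": {"increments": [{"gripper": 10, "delta_pos": [-0.07, 0, 0], "dr": [0, 0, 0]}, {"gripper": 55, "delta_pos": [0, 0, 0], "dr": [0, 0, 0]}, {"gripper": 55, "delta_pos": [0, 0, 0], "dr": [0, 0, 0]}, {"gripper": 55, "delta_pos": [0, 0, 0], "dr": [0, 0, 0]}, {"gripper": 55, "delta_pos": [0, 0, 0], "dr": [0, 0, 0]}]}}

```text
t: 22.87
ee_pos: [362.9, -216.6, 106.2]
orientation: [-2.22, 0.0, 2.222]
ft_force: [0.0, -0.1, 0.1]
width: 46.0
```

Request:
{"method": "apply_moves", "body": {"increments": [{"gripper": 55, "delta_pos": [-1.5, 0, 0], "dr": [0, 0, 0]}, {"gripper": 55, "delta_pos": [-3, 0, 0], "dr": [0, 0, 0]}, {"gripper": 55, "delta_pos": [-3.5, 0, 0], "dr": [0, 0, 0]}, {"gripper": 55, "delta_pos": [-3.5, 0, 0], "dr": [0, 0, 0]}, {"gripper": 55, "delta_pos": [0, 3, 1], "dr": [0, 0, 0]}]}}

```text
t: 23.28
ee_pos: [356.4, -246.2, 226.9]
orientation: [2.225, -0.001, -2.21]
ft_force: [1.1, -1.0, -0.2]
width: 48.4
```

Request:
{"method": "apply_moves", "body": {"increments": [{"gripper": 55, "delta_pos": [0, 3.3, 1.2], "dr": [0, 0, 0]}, {"gripper": 55, "delta_pos": [0, 3.3, 1.2], "dr": [0, 0, 0]}, {"gripper": 55, "delta_pos": [0, 3.3, 1.2], "dr": [0, 0, 0]}, {"gripper": 55, "delta_pos": [0, 3.3, 1.2], "dr": [0, 0, 0]}, {"gripper": 55, "delta_pos": [0, 3.3, 1.2], "dr": [0, 0, 0]}]}}

```text
t: 23.7
ee_pos: [292.0, -413.0, 221.3]
orientation: [-2.22, 0.0, 2.222]
ft_force: [1.4, 0.8, -0.6]
width: 48.2
```

Request:
{"method": "apply_moves", "body": {"increments": [{"gripper": 55, "delta_pos": [0, 3.3, 1], "dr": [0, 0, 0]}, {"gripper": 55, "delta_pos": [0, 3, 0.5], "dr": [0, 0, 0]}, {"gripper": 55, "delta_pos": [0, 0, 0], "dr": [0, 0, 0]}, {"gripper": 55, "delta_pos": [0, 0, 0], "dr": [0, 0, 0]}, {"gripper": 55, "delta_pos": [0, 0, 0], "dr": [0, 0, 0]}]}}

```text
t: 24.12
ee_pos: [277.6, -473.7, 220.8]
orientation: [-2.219, -0.001, 2.222]
ft_force: [-0.6, 0.5, 0.0]
width: 48.3
```

```bash
python3 -W ignore -c "
from h import *
go(0,0,0)
W={n:cloud(cap(n)) for n in('side','top')}
for k,c,h,rf in(('T',(503,-93),54,35),('S',(507,326),66,46),('M',(375,223),78,57),('L',(363,-216),90,68)):
  for n in W:
    P=W[n].reshape(-1,3); P=P[np.isfinite(P[:,0])]; P=P[(np.hypot(*(P[:,:2]-c).T)<rf-6)&(np.hypot(*(P[:,:2]-c).T)>18)&(abs(P[:,2]-h-3)<8)]
    m=P.mean(0); s=np.linalg.lstsq(np.c_[P[:,:2]-m[:2],np.ones(len(P))],P[:,2],rcond=None)[0]
    print(k,n,ring(W[n],np.array(c,float),rf+10,h-3,h+9,13,rf),'z-seat',round(s[2]-h-3,1),'tilt',s[:2].round(3),len(P))
save(load('side'),'side10.png',(220,110,420,310),3)
save(load('top'),'top10.png',(190,130,470,270),2.8)
"
```

```text
t 24.12 pos [ 277.6 -473.7  220.8] w 48.3 F [-0.6  0.5  0. ] q [-1.06  0.33  1.81 -0.    1.01  0.51]
turn [-0.0006  0.0016  0.0015] shift now [ 22.197 -47.319  27.758] after turn [ 22.08  -47.369  27.765]
T side (array([505.5, -92.6]), 157, np.float64(57.7), np.float64(0.34)) z-seat 0.6 tilt [-0.03   0.002] 66
T top (array([501.7, -94.3]), 242, np.float64(56.5), np.float64(0.02)) z-seat -0.7 tilt [-0.008 -0.001] 132
S side (array([510.1, 326.5]), 550, np.float64(69.7), np.float64(0.08)) z-seat 0.9 tilt [ 0.002 -0.002] 334
S top (array([507.5, 325.4]), 434, np.float64(68.4), np.float64(0.03)) z-seat -0.9 tilt [ 0.003 -0.007] 316
M side (array([377.1, 223.6]), 754, np.float64(81.5), np.float64(0.08)) z-seat 0.7 tilt [-0.002 -0.003] 531
M top (array([374.3, 222.8]), 745, np.float64(80.7), np.float64(0.0)) z-seat -0.4 tilt [-0.003 -0.012] 591
L side (array([ 366.1, -216.2]), 571, np.float64(93.7), np.float64(0.11)) z-seat 1.1 tilt [ 0.006 -0.006] 431
L top (array([ 362.3, -218.6]), 1106, np.float64(92.6), np.float64(0.01)) z-seat -0.5 tilt [-0.005 -0.001] 952
```

View pics/side10.png

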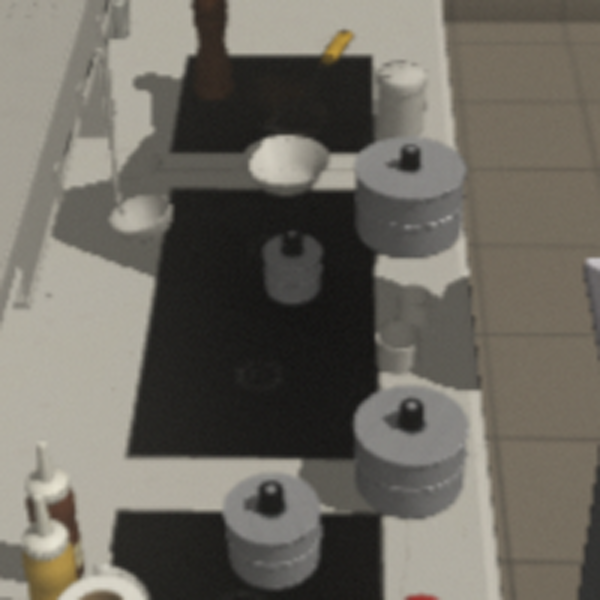

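View pics/top10.png

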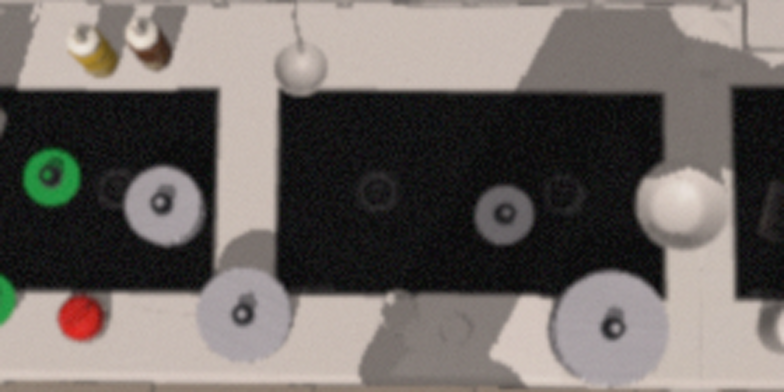

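All four lids are seated flat and concentric, the pots and bowl have not moved, and the arm is clear. I'm handing in.

```bash
python3 -c "
from workcell import ctrl
print(ctrl.close_job())"
```

```text
the job is handed in; nothing more can be done
None
```

I took the stack apart from the top (tiny, small, medium, large) and put each lid on its own pot. I handed the job in at about 24 s, with the gripper open and the arm clear of everything; no verdict was reported.

- **Seating:** the final top and side depth fits put each flange within about 1 mm of its seated height. The side view reads 0.6–1.1 mm high and the top view 0.4–0.9 mm low, so that gap is probably calibration.
- **Tilt:** slopes were at most 0.012. The one exception was the tiny lid in the side view, at 0.03 from only 66 points; the top view gave 0.008 for the same lid.
- **Centring:** lid centres agree with their pots' first-measured centres to within about 2 mm in each view.
- **Forces:** the largest force I read between moves was about 22 N, while seating the medium lid.
- **Surroundings:** no pot moved by more than those measuring errors. I checked the bowl, the ladle and the other objects by eye only; they look untouched.

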